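Put the poster squeegee away in its slotted block

TASK

The print-mounting squeegee with the blue handle has to go back in its wooden block, but a fat yellow marker is lying across the slot. First lay the marker in the white pen tray and let go of it; then lift the squeegee out of its rest and slide its blade down into the block's slot, keeping hold of it until it is all the way in (do not drop it in), and let go with the handle sitting flush on the block. Leave the pen pot, the stapler and the tape roll where they are.

Things in the scene. Friction and masses are not known exactly. Their poses are not given: they have to be found in the camera images.
- squeegee: Squeegee, 220 g, standing blade-down in its rest. Blue handle bar 140 long (x), 24 thick (y), 30 high; below its middle a plain flat aluminium blade 110 long (x), 5 thick (y), reaching 55 down from the handle's underside. Origin at the centre of the blade's bottom edge; x along the blade, z up to the handle. The two ends are alike: it may go in either way round.
- squeegee_grip (a point): Centre of the squeegee's blue handle, 70 mm above the blade's bottom edge; grip across the 24 mm thickness (y).
- rest: White plastic rest, fixed, 110 x 100 base 6 thick, two ribs to 40 high with a groove 7 wide (y) along x, open at both ends, groove floor 6 above the table; the squeegee's blade stands in it, so the handle's underside is 61 above the table. Origin at the centre of its underside.
- block: Light wooden storage block, fixed, 160 long (x), 70 wide (y), 75 high, one slot in its top. Origin at the centre of its underside.
- slot (a point): Centre of the slot's mouth, on the block's top face 75 above the table. Axes as the block: slot 119 long (x), 10 wide (y), 64 deep, edges slightly bevelled. The squeegee's handle is thicker than the slot and stops on the top face, with the blade 55 deep.
- marker: Fat flat-sided marker, 120 long (x), 28 wide (y), 18 high (z), 50 g, yellow with an orange cap at +x. It starts lying across the top of the block, over the slot. Origin at its centre.
- tray: White open pen tray, fixed, 200 (x) x 130 (y) outside, 24 high, walls and floor 4 thick. Origin at the centre of its underside.
- tray_floor (a point): Centre of the tray's inner floor, 4 above the table; axes as the tray; inside 192 (x) x 122 (y), 20 deep.
- pen_pot: White ceramic pot of pens, 76 across, 90 high (pens to about 145). Leave alone. Origin at the centre of its underside.
- stapler: Red and black stapler, 145 long (x), 36 wide, 48 high. Leave alone. Origin at the centre of its underside.
- tape_roll: Tan roll of tape lying flat, 84 across, 30 high. Leave alone. Origin at the centre of its underside.
Things that resemble listed ones, but are neither listed nor needed, are in the scene too. There is more than one size of the squeegee; the one meant has the size given above.

How it is judged:
On the way, in this order (a step that is already met when the one before it is completed fails the run):
1. the marker lies in the pen tray, let go (x of marker in the frame of tray_floor between -0.075 and 0.075 m and y of marker in the frame of tray_floor between -0.052 and 0.052 m and z of marker in the frame of tray_floor between -0.005 and 0.018 m and linear speed of marker below 0.02 m/s and angular speed of marker below 0.2 rad/s and contact force between the fingers and marker below 0.3 N), for 0.2 s.
2. the squeegee, still held, has been guided into the slot to within 10 mm of fully in (x of squeegee in the frame of slot between -0.01 and 0.01 m and y of squeegee in the frame of slot between -0.007 and 0.007 m and z of squeegee in the frame of slot below -0.045 m and contact force between the fingers and squeegee above 1 N), for 0.1 s.
At the end, for the whole second after the job is handed in: The squeegee is in the block's slot, upright (within 0.08 rad) and in line with it, blade at least 51 of its 55 mm deep; the marker lies inside the pen tray (its centre at most 18 mm above the tray's floor, within 75 mm of the floor's centre lengthwise and 52 mm crosswise); both are at rest (x of squeegee in the frame of slot between -0.008 and 0.008 m and y of squeegee in the frame of slot between -0.005 and 0.005 m and z of squeegee in the frame of slot below -0.051 m and angle between the x axis of squeegee and the x axis of block, either way round below 0.08 rad and angle between squeegee's own z axis and vertical below 0.08 rad and x of marker in the frame of tray_floor between -0.075 and 0.075 m and y of marker in the frame of tray_floor between -0.052 and 0.052 m and z of marker in the frame of tray_floor between -0.005 and 0.018 m and linear speed of each of squeegee, marker below 0.02 m/s and angular speed of each of squeegee, marker below 0.2 rad/s); the robot touches nothing.
It fails at once if the pen pot is shifted by more than 30 mm or knocked over (distance of pen_pot from where it was at the start of the episode above 0.03 m or angle between pen_pot's own z axis and vertical above 0.4 rad).
It fails at once if the stapler is shifted by more than 30 mm or knocked over (distance of stapler from where it was at the start of the episode above 0.03 m or angle between stapler's own z axis and vertical above 0.4 rad).
It fails at once if the tape roll is shifted by more than 30 mm or knocked over (distance of tape_roll from where it was at the start of the episode above 0.03 m or angle between tape_roll's own z axis and vertical above 0.4 rad).
It also fails if it takes over 64 s, if anything falls off the work surface, if the arm or the gripper's body presses on something with over 40 N, if the wrist force passes 120 N, or if a joint passes its speed limit or range.

ROBOT

A 6-joint arm with a two-finger parallel gripper is mounted at the origin on the work surface. World frame = base frame: x ahead of the robot, y to its left, z up, the work surface at z = 0. Lengths are in m, angles in rad, forces in N, time in s.
With the tool pointing down it reaches from about 0.35 to 0.875 m from the base axis. Payload 4.2 kg.
Tool frame: the origin (TCP) lies on the mounting face of the last link; the fingertips stand 182 mm ahead of it and the grasp point (between the pads) lies grip_point_offset ahead of it (grip_point_offset is the distance from the TCP to the grasp point, in m); z points along the fingers, y is the line along which they close (so a half turn about z gives the same grasp; the last joint's range is limited). The gripper opens to 87 mm and grips with 3 to 60 N. Pads are 19 mm wide; open, the fingers measure 117 mm over their backs; the gripper's body (75 mm by 190 mm) begins 51 mm behind the grasp point.
Start: joints at [-1.019, 0.385, 0.008, 0, -1.194, -0.259], TCP at [0.18, -0.598, 0.405] pointing down, gripper open.
Joint ranges: [-3.14, 3.14], [-1.21, 2.06], [-1.07, 1.41], [-3.16, 2.05], [-2.99, -0.16], [-3.1, 3.1]. Speed limits (rad/s): [2.79, 2.79, 3.14, 3.14, 3.14, 3.14].

INTERFACE

Orientations are given as a unit quaternion [w, x, y, z].
In Python, from cell import state, snapshot, camera_params, job_done, boxes_of, trace, tip_of, grip_point_offset gives the robot as it stands. The module is installed in compiled form; this text tells all that it offers.
- The arm moves only by the tool move_arm, never from a script. Its arguments are lists of equal length, an entry for each row: "grip": the opening, from 0 (shut) to 1 (fully open); "slide": the shift along the tool's x, y, z in units of 40 mm (1.0 is 40 mm), a list of three; "yaw": the turn about the tool's z in units of 6 degrees (1.0 is 6 degrees). In form: {"grip": [grip, ...], "slide": [[x, y, z], ...], "yaw": [yaw, ...]}. A call has exactly 5 rows; each row is the pose to reach, as a shift and turn from the pose commanded when the call began, along the tool's axes at that moment; what a row does not reach only later rows make up. A row lasts 1/10 s, in which the tool goes at most 50 mm and 8.59 degrees, less where a joint would pass 70% of its speed; a pose out of reach is approached as far as the arm can. A call with a gripper value outside its range is refused whole. The fingers move at their own pace and stop on an object; "squeeze" is the grip in N (left out, the last holds). Time passes only in rows, so rows that repeat a pose let the fingers close, or fill a call up. It gives the time, the measured TCP pose, the force, the opening and the grip force at its end, in the units of the state.
- state(): the state, without advancing time (a new reading comes with each control period).
- snapshot(name): name is "scene" or "top"; returns (picture, depth): 384x512x3 uint8, red, green, blue; 384x512 float32, m along the optical axis (not along the pixel's ray), 0 where there is no reading.
- camera_params(name): a dict with "K" (3x3 intrinsics, pixels), "cam_to_world" (4x4, takes a point from camera to world coordinates). Camera axes: x right, y up, looking along -z (the intrinsics and any distortion apply to the point x, -y, -z); pixel columns grow to the right and rows downward; lengths in m; the calibration is good to about 2 mm. A picture is of the moment at which its call begins. camera_params takes no time and is no camera call.
- job_done(): hands the job in; it is judged then, once.
Trained networks look in the newest picture that a camera, given by its name, has taken for a name from the list of things; names that differ only in an ending like _2 or _b are one class to them, and where a whole thing is asked for, a point or a joint stands for the part that bears it (a point fixed in the world has none). Each returns a list of dicts, best first, with "score" (0 to 1); they miss things now and then, are a little off and sometimes report something else, mostly with a low value. They report only what shows in the picture. A call takes as long as a camera call. They do not tell look-alikes from the thing itself.
- boxes_of(camera, target): "xyz" ([x, y, z] in m, in the coordinates of the camera as it stood for that picture, good to about 4 mm: the middle of the surface that is visible of it).
- trace(camera, target): "pixels" (384x512 bool, what is visible of it).
- tip_of(camera, target): "xyz" ([x, y, z] in m, in the coordinates of the camera as it stood for that picture, good to about 4 mm: a listed point, or the origin of a listed thing).
The state is a dict: "time_s": time; "joints": joint angles; "qvel": joint speeds; "joint_torque": joint torques, N m; "eef_pos": TCP position; "tool_rot": TCP orientation; "contact_force": force on the tool from outside, world axes, zero at the start; "ft_torque": the same for the moment, N m; "grip_width": finger opening in m; "finger_force": force on a finger pad.
Only numpy, scipy, OpenCV 4.12 (cv2) and the standard library are available. Lean on these libraries where they do the work, as an engineer would, in place of code of your own. Each camera call takes 0.05 s, during which the arm holds its last target. There are 200 camera calls.

## Working session

There is one attempt and no reset: what is moved stays moved. The work goes in short steps, Python scripts to look and compute and a tool call to move; the robot and the scene stay as the last step left them, time stands still between calls to the robot, and variables do not carry over. Pictures are saved under pics/ and viewed, at most 10 in all, crops included, and the job is handed in when it is done.

Besides the shell and the picture viewer there is one more tool, called after "Call:" in YAML: its name, and indented under it one key for each argument. move_arm: Moves the arm, as the interface text tells. Its arguments: {"type":"object","properties":{"grip":{"type":"array"},"slide":{"type":"array"},"yaw":{"type":"array"},"squeeze":{"type":"number"}},"required":["grip","slide","yaw"]}

```bash
mkdir -p pics; cat > h.py <<'E'
import numpy as np, cv2
from cell import *
def save(n,f,crop=None,s=1):
    im,d=snapshot(n); o=im if crop is None else im[crop[1]:crop[3],crop[0]:crop[2]]
    cv2.imwrite('pics/'+f,cv2.resize(o,None,fx=s,fy=s)[:,:,::-1]); return im,d
def w(n,p):
    return (camera_params(n)['cam_to_world']@np.r_[p,1])[:3]
def cloud(n,d):
    c=camera_params(n);K=c['K'];v,u=np.indices(d.shape)
    P=np.stack([(u-K[0,2])/K[0,0]*d,-(v-K[1,2])/K[1,1]*d,-d,np.ones_like(d)],-1)@c['cam_to_world'].T
    return P[...,:3]
def pix(n,p):
    c=camera_params(n);q=np.linalg.inv(c['cam_to_world'])@np.r_[p,1];K=c['K']
    return [round(float(K[0,0]*q[0]/-q[2]+K[0,2])),round(float(K[1,1]*-q[1]/-q[2]+K[1,2]))]
E
python3 - <<'E'
from h import *
np.set_printoptions(precision=4,suppress=True)
ims=[]
for n in ('scene','top'):
    im,d=save(n,n+'0.png',s=1.5); np.savez('%s0.npz'%n,im=im,d=d)
    print(n,{k:v for k,v in camera_params(n).items() if k not in('cam_to_world',)})
    for t in ['squeegee','rest','block','marker','tray']:
        r=trace(n,t); P=cloud(n,d)
        for i,x in enumerate(r):
            m=x['pixels']&(d>0); q=P[m]
            if len(q)<20: continue
            z=np.percentile(q[:,2],95); top=q[q[:,2]>z-.008]
            rc=cv2.minAreaRect((top[:,:2]*1000).astype(np.float32))
            print(n,t,round(x['score'],2),m.sum(),'ztop',round(z,3),'rect',rc,pix(n,q.mean(0)))
print(grip_point_offset,state())
E
```

```text
scene {'K': array([[368.6145,   0.    , 254.8891],
       [  0.    , 368.6145, 188.5285],
       [  0.    ,   0.    ,   1.    ]])}
scene squeegee 0.94 490 ztop 0.064 rect ((605.1093139648438, -398.2808532714844), (99.79769134521484, 16.80817413330078), 77.73661804199219) [116, 255]
scene squeegee 0.8 1467 ztop 0.112 rect ((362.2411193847656, -248.5030059814453), (35.32640075683594, 178.5894775390625), 7.343608856201172) [154, 173]
scene squeegee 0.73 470 ztop 0.095 rect ((561.7868041992188, -262.265869140625), (23.954906463623047, 139.03005981445312), 85.79573059082031) [161, 222]
scene rest 0.64 680 ztop 0.042 rect ((564.5549926757812, -248.7279815673828), (37.9815559387207, 106.814697265625), 68.23433685302734) [167, 234]
scene block 0.57 965 ztop 0.078 rect ((477.0268859863281, 240.729248046875), (68.89596557617188, 163.60032653808594), 66.50653839111328) [310, 171]
scene marker 0.67 362 ztop 0.097 rect ((458.767578125, 259.5228576660156), (118.42202758789062, 33.395286560058594), 56.687767028808594) [315, 151]
scene tray 0.73 2451 ztop 0.025 rect ((580.0094604492188, 1.0701751708
[... 1205 characters left out ...]
3524780273), 56.8949089050293) [170, 225]
top tray 0.67 3179 ztop 0.025 rect ((580.2567749023438, 5.3184814453125), (129.8166046142578, 200.52061462402344), 84.67076110839844) [269, 190]
0.1635 {'time_s': 0.6, 'joints': array([-1.0194,  0.3847,  0.0079, -0.    , -1.194 , -0.2586]), 'qvel': array([-0.0003, -0.0001, -0.0004, -0.0012, -0.0015,  0.0012]), 'joint_torque': array([ -0.0001, -39.0212,  18.7536,   4.2226,   0.0154,  -0.    ]), 'eef_pos': array([ 0.1804, -0.5984,  0.4048]), 'tool_rot': array([ 0.    , -0.1459,  0.9893, -0.    ]), 'contact_force': array([-0.2648, -0.5466,  0.2626]), 'ft_torque': array([-0.0019,  0.0103, -0.0142]), 'finger_force': 0.0, 'grip_width': 0.08705299534960738}
```

View pics/top0.png

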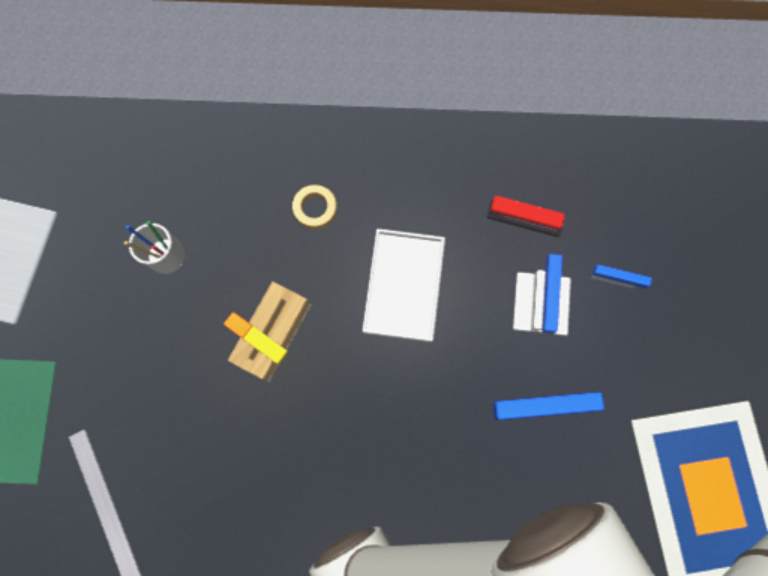

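View pics/scene0.png

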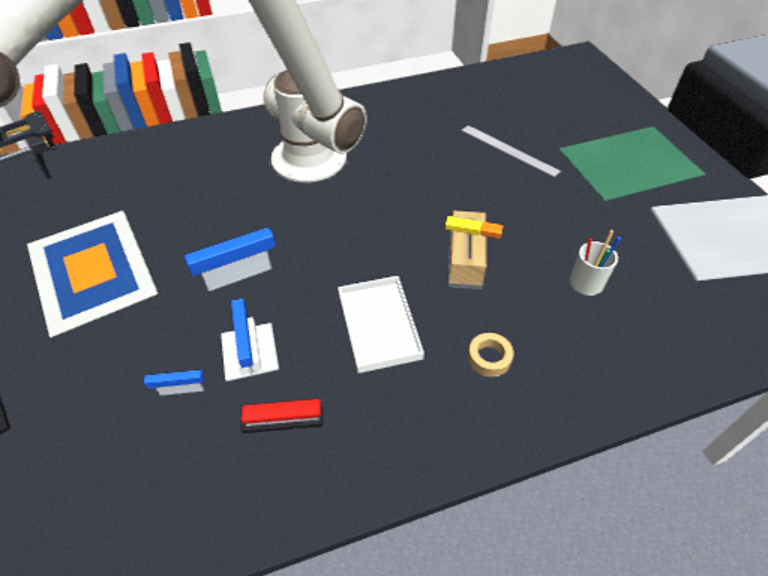

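```bash
cat >> h.py <<'E'
from scipy.spatial.transform import Rotation as R
def plan(x,y,ztip,ydeg,s=None):
    "slide/yaw units from the present pose to tips at x,y,ztip, closing axis at ydeg"
    s=s or state(); q=s['tool_rot']; r=R.from_quat([q[1],q[2],q[3],q[0]]).as_matrix()
    d=np.array([x,y,ztip+.182])-s['eef_pos']; a=np.degrees(np.arctan2(r[1,1],r[0,1]))
    t=(ydeg-a+180)%360-180
    print('slide',np.round(r.T@d/.04,3),'yaw',round(-t/6,3),'| tool y at',round(a,1),'tips',np.round(s['eef_pos']-[0,0,.182],4),'tilt',round(float(r[2,2]),4),'t',s['time_s'],'j',np.round(s['joints'],2))
E
python3 - <<'E'
from h import *
im=np.load('top0.npz')['im']
a=cv2.resize(im[155:265,310:450],None,fx=4,fy=4);b=cv2.resize(im[165:275,130:220],None,fx=4,fy=4)
cv2.imwrite('pics/crop1.png',cv2.hconcat([b,a])[:, :800,::-1])
plan(.40,-.38,.2,106.8)
plan(.458,.26,.2,147)
E
```

```text
slide [-6.832  3.643  0.569] yaw -0.004 | tool y at 106.8 tips [ 0.1804 -0.5984  0.2228] tilt -1.0 t 0.6 j [-1.02  0.38  0.01 -0.   -1.19 -0.26]
slide [-12.838  18.543   0.569] yaw -6.704 | tool y at 106.8 tips [ 0.1804 -0.5984  0.2228] tilt -1.0 t 0.6 j [-1.02  0.38  0.01 -0.   -1.19 -0.26]
```

View pics/crop1.png

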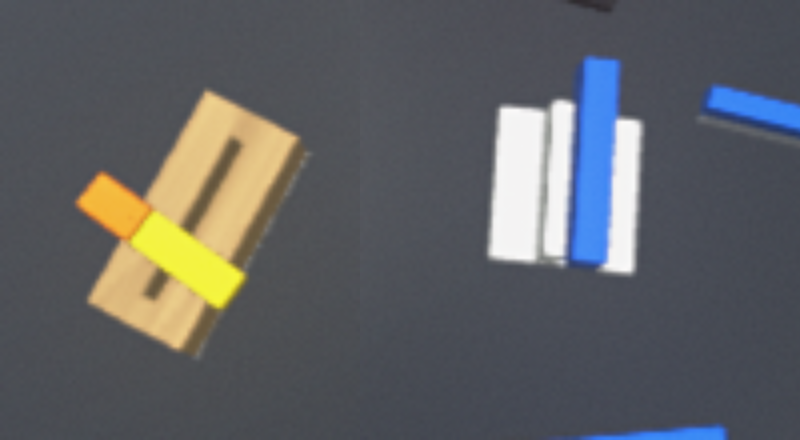

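Candidates for the squeegee (1.5× top picture): in the rest at (554,292), 140 mm long, is the one meant. Look-alikes are at (622,275), about 100 mm, and (549,405), about 180 mm. The crop confirms the choice. There is only one marker, at (256,338), lying across the block.

Call:
move_arm:
  grip: [0.7,0.7,0.7,0.7,0.7]
  slide:
    - [-1,0.5,0]
    - [-2,1,0]
    - [-3,1.5,0]
    - [-4,2,0]
    - [-5,2.5,0]
  yaw: [-1.3,-2.6,-3.9,-5.2,-6.5]
  squeeze: 15

```text
time_s: 1.1
eef_pos: [0.344, -0.4435, 0.405]
tool_rot: [0.0, -0.47, 0.883, -0.0]
contact_force: [0.7, -0.5, -0.6]
grip_width: 0.0624
finger_force: 0.0
```

```bash
python3 -c "
from h import *
plan(.458,.26,.2,147)"
```

```text
slide [-16.187   7.449   0.569] yaw -0.152 | tool y at 146.1 tips [ 0.344  -0.4435  0.223 ] tilt -1.0 t 1.1 j [-0.62  0.28 -0.15  0.   -1.14  0.03]
```

Call:
move_arm:
  grip: [0.7,0.7,0.7,0.7,0.7]
  slide:
    - [-1.1,0.5,0]
    - [-2.2,1,0]
    - [-3.3,1.5,0]
    - [-4.4,2,0]
    - [-5.5,2.5,0]
  yaw: [0,0,0,0,0]

```text
time_s: 1.6
eef_pos: [0.3839, -0.205, 0.4051]
tool_rot: [0.0, -0.468, 0.884, -0.0]
contact_force: [1.0, 0.5, -0.0]
grip_width: 0.0606
finger_force: 0.0
```

Call:
move_arm:
  grip: [0.7,0.7,0.7,0.7,0.7]
  slide:
    - [-1.1,0.5,0]
    - [-2.2,1,0]
    - [-3.3,1.5,0]
    - [-4.4,2,0]
    - [-5.5,2.5,0]
  yaw: [0,0,0,0,0]

```text
time_s: 2.1
eef_pos: [0.4248, 0.0334, 0.4054]
tool_rot: [0.001, -0.468, 0.884, -0.0]
contact_force: [1.9, -1.1, -0.3]
grip_width: 0.0611
finger_force: 0.0
```

Call:
move_arm:
  grip: [0.7,0.7,0.7,0.7,0.7]
  slide:
    - [-1.1,0.5,0]
    - [-2.2,1,0]
    - [-3.3,1.5,0]
    - [-4.4,2,0]
    - [-5.1,2.4,0.5]
  yaw: [0,0,0,0,0]

```text
time_s: 2.6
eef_pos: [0.4614, 0.2576, 0.3871]
tool_rot: [0.004, -0.469, 0.883, 0.001]
contact_force: [2.0, -0.2, 0.1]
grip_width: 0.0612
finger_force: 0.0
```

```bash
python3 -c "
from h import *
plan(.458,.26,.079,147)"
```

```text
slide [0.02  0.114 3.153] yaw -0.181 | tool y at 145.9 tips [0.4614 0.2576 0.2051] tilt -1.0 t 2.6 j [ 0.82  0.23 -0.26  0.   -1.07 -1.41]
```

Call:
move_arm:
  grip: [0.7,0.7,0.7,0.7,0.7]
  slide:
    - [0,0.1,0.9]
    - [0,0.1,1.8]
    - [0,0.1,2.6]
    - [0,0.1,3.0]
    - [0,0.1,3.0]
  yaw: [-0.2,-0.2,-0.2,-0.2,-0.2]

```text
time_s: 3.1
eef_pos: [0.4566, 0.2558, 0.2624]
tool_rot: [-0.003, -0.477, 0.879, -0.001]
contact_force: [-0.2, 0.9, 0.3]
grip_width: 0.0605
finger_force: 0.0
```

```bash
python3 -c "
from h import *
plan(.458,.26,.079,147)
save('scene','m1.png',(270,100,400,220),5)"
```

```text
slide [-0.106  0.027  0.034] yaw -0.006 | tool y at 147.0 tips [0.4566 0.2558 0.0804] tilt -1.0 t 3.1 j [ 0.82  0.37 -0.43 -0.   -0.78 -1.4 ]
```

View pics/m1.png

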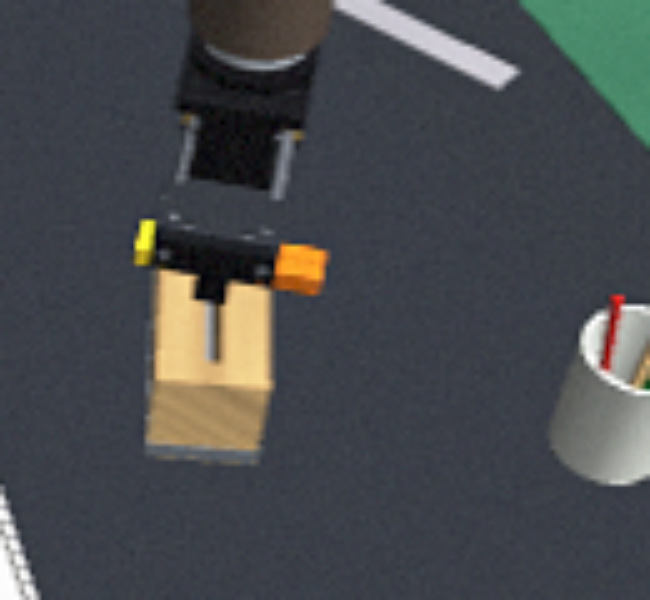

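The crop shows the gripper straddling the marker at about (225,250), with cap and body ends clear on either side. Closing now.

Call:
move_arm:
  grip: [0.2,0.2,0.2,0.2,0.2]
  slide:
    - [0,0,0]
    - [0,0,0]
    - [0,0,0]
    - [0,0,0]
    - [0,0,0]
  yaw: [0,0,0,0,0]
  squeeze: 15

```text
time_s: 3.65
eef_pos: [0.4572, 0.2563, 0.2652]
tool_rot: [0.0, -0.477, 0.879, 0.0]
contact_force: [-0.1, 0.1, 1.1]
grip_width: 0.0287
finger_force: 0.4
```

Call:
move_arm:
  grip: [0.2,0.2,0.2,0.2,0.2]
  slide:
    - [0,0,-0.4]
    - [0,0,-1]
    - [0,0,-1.6]
    - [0,0,-2]
    - [0,0,-2]
  yaw: [0,0,0,0,0]

```text
time_s: 4.15
eef_pos: [0.4576, 0.2566, 0.3472]
tool_rot: [0.003, -0.477, 0.879, 0.001]
contact_force: [0.4, -0.3, -0.4]
grip_width: 0.028
finger_force: 15.0
```

```bash
python3 -c "
from h import *
plan(.580,.003,.15,84.6)
im,d=snapshot('top'); P=cloud('top',d); np.savez('t1.npz',im=im,d=d)
for t in ['block','marker']:
  for x in trace('top',t)[:2]:
    q=P[x['pixels']&(d>0)]; z=np.percentile(q[:,2],90); q=q[q[:,2]>z-.008]
    print(t,x['score'],z,cv2.minAreaRect((q[:,:2]*1000).astype(np.float32)))
print(camera_params('top')['cam_to_world'])"
```

```text
slide [ 3.653 -6.02   0.369] yaw 10.399 | tool y at 147.0 tips [0.4576 0.2566 0.1652] tilt -1.0 t 4.15 j [ 0.82  0.27 -0.32  0.   -0.98 -1.4 ]
block 0.56 0.0783305843425481 ((467.16729736328125, 225.33383178710938), (60.704986572265625, 160.27162170410156), 59.94451904296875)
marker 0.72 0.17760267714999797 ((442.6295471191406, 234.5381622314453), (51.16995620727539, 27.533334732055664), 56.626834869384766)
[[ 0.04081842  0.97632478 -0.2124236   0.3258264 ]
 [-0.99915732  0.03896958 -0.01288492  0.02945087]
 [-0.0043018   0.21277054  0.97709272  1.1895761 ]
 [ 0.          0.          0.          1.        ]]
```

Call:
move_arm:
  grip: [0.2,0.2,0.2,0.2,0.2]
  slide:
    - [0.4,-0.6,0]
    - [0.9,-1.4,0]
    - [1.4,-2.2,0]
    - [1.9,-3.0,0]
    - [2.3,-3.8,0]
  yaw: [1.3,2.6,3.9,5.2,6.5]

```text
time_s: 4.8
eef_pos: [0.5344, 0.0947, 0.3432]
tool_rot: [-0.002, -0.153, 0.988, -0.0]
contact_force: [1.1, 0.7, 0.8]
grip_width: 0.028
finger_force: 15.0
```

```bash
python3 -c "
from h import *
plan(.580,.003,.10,84.6)"
```

```text
slide [-0.395 -2.53   1.528] yaw 3.841 | tool y at 107.6 tips [0.5344 0.0947 0.1612] tilt -1.0 t 4.8 j [ 0.47  0.3  -0.28 -0.   -0.99 -1.74]
```

Call:
move_arm:
  grip: [0.2,0.2,0.2,0.2,0.2]
  slide:
    - [-0.1,-0.8,0.3]
    - [-0.3,-1.6,0.6]
    - [-0.4,-2.4,1]
    - [-0.4,-2.5,1.4]
    - [-0.4,-2.5,1.5]
  yaw: [1.2,2.4,3.6,3.8,3.8]

```text
time_s: 5.3
eef_pos: [0.5798, 0.0047, 0.2809]
tool_rot: [-0.004, 0.043, 0.999, -0.001]
contact_force: [-1.0, 1.1, -1.1]
grip_width: 0.0278
finger_force: 15.0
```

```bash
python3 -c "
from h import *
plan(.580,.003,.014,84.6)
im,d=snapshot('top'); P=cloud('top',d)
for t in ['tray','marker']:
  for x in trace('top',t)[:1]:
    q=P[x['pixels']&(d>0)]; z=np.percentile(q[:,2],90); q=q[q[:,2]>z-.008]
    print(t,x['score'],z,cv2.minAreaRect((q[:,:2]*1000).astype(np.float32)))"
```

```text
slide [-0.024 -0.039  2.124] yaw 0.069 | tool y at 85.0 tips [0.5798 0.0047 0.0989] tilt -1.0 t 5.3 j [ 0.29  0.43 -0.27 -0.   -0.89 -1.94]
tray 0.7 0.022924402693622836 ((527.6019897460938, 9.934532165527344), (130.3778839111328, 95.96968078613281), 85.340576171875)
marker 0.59 0.1119482230213239 ((542.43359375, 10.077693939208984), (27.537132263183594, 38.42392349243164), 84.7513656616211)
```

Call:
move_arm:
  grip: [0.2,0.2,0.2,0.2,0.2]
  slide:
    - [0,0,0.7]
    - [0,0,1.4]
    - [0,0,1.9]
    - [0,0,2.1]
    - [0,0,2.1]
  yaw: [0,0,0,0,0]

```text
time_s: 5.95
eef_pos: [0.5805, 0.0068, 0.2005]
tool_rot: [-0.0, 0.041, 0.999, -0.0]
contact_force: [0.5, 0.2, -0.4]
grip_width: 0.0277
finger_force: 15.0
```

Call:
move_arm:
  grip: [0.2,0.2,0.5,0.5,0.5]
  slide:
    - [0,0,0]
    - [0,0,0]
    - [0,0,0]
    - [0,0,0]
    - [0,0,0]
  yaw: [0,0,0,0,0]

```text
time_s: 6.45
eef_pos: [0.5807, 0.0061, 0.2013]
tool_rot: [0.0, 0.042, 0.999, 0.0]
contact_force: [-0.3, 0.1, 0.0]
grip_width: 0.0411
finger_force: 0.0
```

Call:
move_arm:
  grip: [0.6,0.6,0.6,0.6,0.6]
  slide:
    - [0,0,0]
    - [0,0,-0.5]
    - [0,0,-1.5]
    - [0,0,-2.5]
    - [0,0,-3.5]
  yaw: [0,0,0,0,0]

```text
time_s: 6.95
eef_pos: [0.5803, 0.006, 0.3422]
tool_rot: [-0.0, 0.042, 0.999, -0.0]
contact_force: [0.3, 0.3, -0.4]
grip_width: 0.0519
finger_force: 0.0
```

```bash
python3 -c "
from h import *
plan(.561,-.260,.16,85.7)"
```

```text
slide [-7.800e-02 -6.668e+00  6.000e-03] yaw -0.088 | tool y at 85.2 tips [0.5803 0.006  0.1602] tilt -1.0 t 6.95 j [ 0.29  0.36 -0.19  0.   -1.02 -1.94]
```

Call:
move_arm:
  grip: [0.6,0.6,0.6,0.6,0.6]
  slide:
    - [0,-1.2,0]
    - [0,-2.4,0]
    - [0,-3.6,0]
    - [0,-4.8,0]
    - [-0.1,-6,0]
  yaw: [0,0,0,-0.1,-0.1]

```text
time_s: 7.45
eef_pos: [0.5636, -0.2351, 0.341]
tool_rot: [0.0, 0.037, 0.999, 0.0]
contact_force: [1.7, -0.8, -0.5]
grip_width: 0.0522
finger_force: 0.0
```

```bash
cat >> h.py <<'E'
def rects(n,ts):
    im,d=snapshot(n); P=cloud(n,d)
    for t in ts:
        for x in trace(n,t)[:3]:
            q=P[x['pixels']&(d>0)]; z=np.percentile(q[:,2],90); q=q[abs(q[:,2]-z)<.008]
            c,sz,a=cv2.minAreaRect((q[:,:2]*1000).astype(np.float32))
            print(n,t,round(x['score'],2),'z',round(z,4),np.round(c,1),np.round(sz,1),round(a,1))
    return im,d,P
def slot(n):
    "dark slot pixels inside the block's top, as world points on z=.075"
    im,d,P=rects(n,['block']); m=trace(n,'block')[0]['pixels'].astype(np.uint8)
    m=cv2.morphologyEx(m,cv2.MORPH_CLOSE,np.ones((9,9)))
    g=im.astype(int).sum(2); c=camera_params(n); K=c['K']; M=c['cam_to_world']
    m=cv2.erode(m,np.ones((3,3)))
    top=(m>0)&((P[...,2]>.066)|(g<300)); k=cv2.erode(m,np.ones((7,7)))>0
    s=k&(g<300); v,u=np.nonzero(s); wt=(np.median(g[m>0])-g[s]).astype(float)
    r=np.stack([(u-K[0,2])/K[0,0],-(v-K[1,2])/K[1,1],-np.ones(len(u))],-1)@M[:3,:3].T
    q=(M[:3,3]+r*((.075-M[2,3])/r[:,2])[:,None])[:,:2]*1000
    print(n,'slot rect',cv2.minAreaRect(q.astype(np.float32)),len(q),'mean',q.mean(0)); return im
E
python3 - <<'E'
from h import *
plan(.561,-.260,.067,85.7)
for n in('top','scene'):
    rects(n,['tray','marker','squeegee']); im=slot(n)
    cv2.imwrite('pics/b_%s.png'%n,cv2.resize(im[100:300,120:350],None,fx=3,fy=3)[:,:,::-1])
E
```

```text
slide [ 0.02  -0.627  2.3  ] yaw 0.017 | tool y at 85.8 tips [ 0.5636 -0.2351  0.159 ] tilt -1.0 t 7.45 j [-0.13  0.41 -0.12 -0.   -1.04 -1.51]
top tray 0.57 z 0.0197 [580.    5.7] [129.3 200.4] 84.5
top marker 0.97 z 0.0257 [586.2   8.5] [ 27.6 119.1] 85.2
top squeegee 0.85 z 0.1127 [ 365.  -265.7] [ 30.6 134.1] 7.4
top squeegee 0.81 z 0.0936 [ 558.1 -257.7] [ 24.3 133.8] 86.5
top squeegee 0.59 z 0.0636 [ 596.7 -425.8] [33.4 17.1] 80.5Traceback (most recent call last):
  File "<stdin>", line 4, in <module>
  File "h.py", line 32, in slot
    im,d,P=rects(n,['block']); m=trace(n,'block')[0]['pixels'].astype(np.uint8)
                                 ~~~~~~~~~~~~~~~~^^^
IndexError: list index out of range
```

```bash
cat >> h.py <<'E'
def slot(n):
    im,d=snapshot(n); P=cloud(n,d); c=camera_params(n); K=c['K']; M=c['cam_to_world']
    t=(abs(P[...,2]-.077)<.007)&(np.hypot(P[...,0]-.476,P[...,1]-.243)<.1)&(d>0)
    v,u=np.nonzero(t); h=cv2.convexHull(np.stack([u,v],-1).astype(np.int32))
    m=cv2.fillConvexPoly(np.zeros(d.shape,np.uint8),h,1)
    def onplane(v,u):
        r=np.stack([(u-K[0,2])/K[0,0],-(v-K[1,2])/K[1,1],-np.ones(len(u))],-1)@M[:3,:3].T
        return (M[:3,3]+r*((.075-M[2,3])/r[:,2])[:,None])[:,:2]*1000
    g=im.astype(float).sum(2); k=cv2.erode(m,np.ones((9,9)))>0; ref=np.median(g[k])
    wt=np.clip((ref*.85-g)/ref,0,1)*k; v,u=np.nonzero(wt); q=onplane(v,u); ww=wt[v,u]
    o=np.average(q,axis=0,weights=ww); C=np.cov(q.T,aweights=ww); e=np.linalg.eigh(C)
    a=np.degrees(np.arctan2(e[1][1,1],e[1][0,1])); p=(q-o)@e[1]
    r=cv2.minAreaRect(onplane(*np.nonzero(m)).astype(np.float32))
    print(n,'block top',np.round(r[0],1),np.round(r[1],1),round(r[2],1),'slot mean',np.round(o,1),'axis',round(a,2),'ext',p.min(0),p.max(0),'sd',np.sqrt(e[0]))
    return im
E
python3 - <<'E'
from h import *
np.set_printoptions(precision=2,suppress=True)
rects('scene',['marker','squeegee','tray'])
for n in('top','scene'):
    im=slot(n)
    if n=='top': cv2.imwrite('pics/b_top.png',cv2.resize(im[150:280,120:340],None,fx=3.5,fy=3.5)[:,:,::-1])
E
```

```text
scene marker 0.62 z 0.0251 [586.4   4. ] [ 28.  120.2] 85.6
scene squeegee 0.93 z 0.0942 [ 563.2 -262.1] [ 24.  136.8] 85.7
scene squeegee 0.86 z 0.0638 [ 603.8 -397.7] [98.8 19.5] 77.9
scene squeegee 0.55 z 0.1127 [ 354.1 -186.9] [33.3 53.2] 2.8
scene tray 0.87 z 0.0237 [579.5   1.1] [130.3 205.2] 84.6
top block top [476.3 245.5] [ 73.8 162.1] 65.3 slot mean [476.5 245.4] axis 154.99 ext [ -6.6  -61.38] [ 6.22 60.33] sd [ 2.8  34.28]
scene block top [478.  241.8] [ 71.3 167.3] 66.5 slot mean [482.2 242.8] axis 155.21 ext [ -3.53 -54.97] [ 6.5  61.92] sd [ 2.2  32.62]
```

View pics/b_top.png

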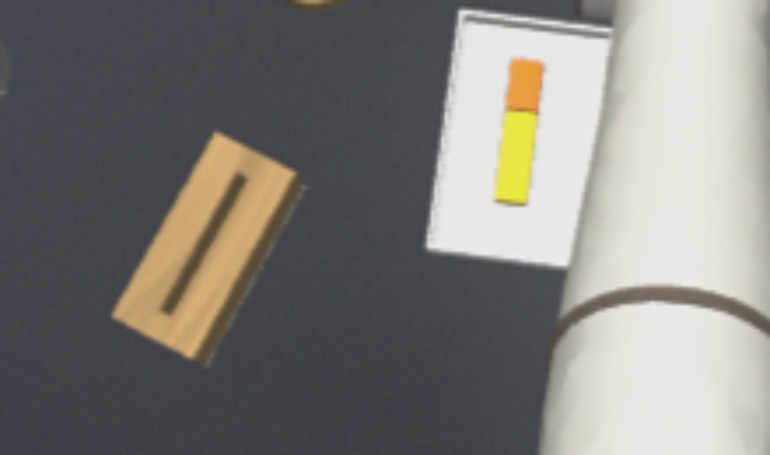

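The picture shows the marker lying in the tray (about (520,130) in the crop) and the slot clear, running from (240,178) to (168,312). Next is the squeegee grasp.

Call:
move_arm:
  grip: [0.6,0.6,0.6,0.6,0.6]
  slide:
    - [0,-0.6,0.1]
    - [0,-0.6,0.6]
    - [0,-0.6,1.3]
    - [0,-0.6,2.0]
    - [0,-0.6,2.2]
  yaw: [0,0,0,0,0]

```text
time_s: 8.6
eef_pos: [0.5616, -0.2567, 0.2496]
tool_rot: [-0.003, 0.037, 0.999, 0.001]
contact_force: [-1.0, -0.3, -0.0]
grip_width: 0.0524
finger_force: 0.0
```

```bash
python3 -c "
from h import *
plan(.5612,-.2602,.067,85.7)"
```

```text
slide [ 0.003 -0.087  0.015] yaw 0.01 | tool y at 85.8 tips [ 0.5616 -0.2567  0.0676] tilt -1.0 t 8.6 j [-0.17  0.52 -0.2  -0.   -0.86 -1.48]
```

Call:
move_arm:
  grip: [0.6,0.6,0.6,0.6,0.6]
  slide:
    - [0,-0.05,0.0]
    - [0,-0.05,0]
    - [0,-0.05,0]
    - [0,-0.05,0]
    - [0,-0.05,0]
  yaw: [0,0,0,0,0]

```text
time_s: 9.1
eef_pos: [0.5626, -0.2593, 0.2537]
tool_rot: [0.001, 0.037, 0.999, -0.0]
contact_force: [-1.0, 1.2, -0.1]
grip_width: 0.0521
finger_force: 0.0
```

```bash
python3 -c "
from h import *
plan(.5612,-.2602,.067,85.7)"
```

```text
slide [ 0.034 -0.026  0.118] yaw 0.014 | tool y at 85.8 tips [ 0.5626 -0.2593  0.0717] tilt -1.0 t 9.1 j [-0.17  0.51 -0.19  0.   -0.86 -1.47]
```

Call:
move_arm:
  grip: [0.6,0.6,0.1,0.1,0.1]
  slide:
    - [0,0,0.1]
    - [0,0,0.1]
    - [0,0,0.1]
    - [0,0,0.1]
    - [0,0,0.1]
  yaw: [0,0,0,0,0]
  squeeze: 35

```text
time_s: 9.6
eef_pos: [0.5625, -0.2593, 0.2488]
tool_rot: [0.0, 0.037, 0.999, -0.0]
contact_force: [-0.5, -1.0, -0.7]
grip_width: 0.0356
finger_force: 0.0
```

Call:
move_arm:
  grip: [0.1,0.1,0.1,0.1,0.1]
  slide:
    - [0,0,0]
    - [0,0,0]
    - [0,0,0]
    - [0,0,0]
    - [0,0,0]
  yaw: [0,0,0,0,0]

```text
time_s: 10.1
eef_pos: [0.5625, -0.2593, 0.2488]
tool_rot: [0.0, 0.037, 0.999, -0.0]
contact_force: [0.8, -1.7, -0.6]
grip_width: 0.0239
finger_force: 34.6
```

```bash
python3 -c "
from h import *
plan(.5612,-.2602,.067,85.7)"
```

```text
slide [ 0.03  -0.024 -0.005] yaw 0.013 | tool y at 85.8 tips [ 0.5625 -0.2593  0.0668] tilt -1.0 t 10.1 j [-0.17  0.52 -0.2   0.   -0.85 -1.47]
```

Call:
move_arm:
  grip: [0.1,0.1,0.1,0.1,0.1]
  slide:
    - [0,0,-0.3]
    - [0,0,-0.9]
    - [0,0,-1.7]
    - [0,0,-2.5]
    - [0,0,-3.1]
  yaw: [0,0,0,0,0]

```text
time_s: 10.6
eef_pos: [0.5623, -0.2591, 0.3754]
tool_rot: [0.001, 0.037, 0.999, 0.0]
contact_force: [0.8, -0.6, -2.6]
grip_width: 0.0235
finger_force: 34.6
```

```bash
python3 -c "
from h import *
plan(.4768,.2432,.19,65)"
```

```text
slide [ 3.056 12.365  0.08 ] yaw 3.463 | tool y at 85.8 tips [ 0.5623 -0.2591  0.1934] tilt -1.0 t 10.6 j [-0.17  0.4  -0.05 -0.   -1.12 -1.47]
```

Call:
move_arm:
  grip: [0.1,0.1,0.1,0.1,0.1]
  slide:
    - [0.2,0.8,0]
    - [0.5,2.0,0]
    - [0.8,3.1,0]
    - [1.1,4.3,0]
    - [1.3,5.3,0]
  yaw: [0.3,0.6,1.0,1.3,1.6]

```text
time_s: 11.1
eef_pos: [0.5248, -0.042, 0.3732]
tool_rot: [-0.0, 0.121, 0.993, 0.0]
contact_force: [0.5, 0.2, -2.3]
grip_width: 0.0239
finger_force: 34.6
```

```bash
python3 -c "
from h import *
plan(.4768,.2432,.19,65)"
```

```text
slide [2.876 6.633 0.037] yaw 1.852 | tool y at 76.1 tips [ 0.5248 -0.042   0.1912] tilt -1.0 t 11.1 j [ 0.23  0.24 -0.28 -0.   -1.05 -2.04]
```

Call:
move_arm:
  grip: [0.1,0.1,0.1,0.1,0.1]
  slide:
    - [0.4,1.0,0]
    - [0.8,2.0,0]
    - [1.3,3.1,0]
    - [1.8,4.2,0]
    - [2.3,5.2,0]
  yaw: [0.4,0.8,1.2,1.6,1.8]

```text
time_s: 11.6
eef_pos: [0.4854, 0.1819, 0.3733]
tool_rot: [-0.0, 0.214, 0.977, 0.0]
contact_force: [0.4, 0.6, -2.8]
grip_width: 0.0239
finger_force: 34.6
```

Call:
move_arm:
  grip: [0.1,0.1,0.1,0.1,0.1]
  slide:
    - [0.2,0.6,0]
    - [0.2,0.8,0]
    - [0.2,0.8,0]
    - [0.2,0.8,0]
    - [0.2,0.8,0]
  yaw: [0,0,0,0,0]

```text
time_s: 12.1
eef_pos: [0.4926, 0.2111, 0.3727]
tool_rot: [-0.0, 0.214, 0.977, -0.0]
contact_force: [-0.2, -0.2, -2.6]
grip_width: 0.0241
finger_force: 34.6
```

```bash
python3 -c "
from h import *
plan(.4768,.2432,.15,65)"
```

```text
slide [0.693 0.565 1.017] yaw 0.046 | tool y at 65.3 tips [0.4926 0.2111 0.1907] tilt -1.0 t 12.1 j [ 0.71  0.26 -0.26 -0.   -1.05 -2.71]
```

Call:
move_arm:
  grip: [0.1,0.1,0.1,0.1,0.1]
  slide:
    - [0.4,0.3,0]
    - [0.7,0.6,0.3]
    - [0.7,0.6,0.7]
    - [0.7,0.6,1.0]
    - [0.7,0.6,1.0]
  yaw: [0,0,0,0,0]

```text
time_s: 12.6
eef_pos: [0.4768, 0.2446, 0.3309]
tool_rot: [-0.001, 0.214, 0.977, -0.002]
contact_force: [-0.3, -1.5, -2.3]
grip_width: 0.0236
finger_force: 34.6
```

Call:
move_arm:
  grip: [0.1,0.1,0.1,0.1,0.1]
  slide:
    - [0,0,0]
    - [0,0,0]
    - [0,0,0]
    - [0,0,0]
    - [0,0,0]
  yaw: [0,0,0,0,0]

```text
time_s: 13.1
eef_pos: [0.4772, 0.2459, 0.3331]
tool_rot: [0.0, 0.213, 0.977, 0.0]
contact_force: [-0.2, 0.1, -2.7]
grip_width: 0.0235
finger_force: 34.6
```

```bash
python3 - <<'E'
from h import *
plan(.4768,.2432,.146,65)
for n in('top','scene'):
    im,d,P=rects(n,['squeegee','block'])
    for t in ('squeegee_grip','squeegee','block','slot'):
        print(n,t,[(round(x['score'],2),np.round(w(n,x['xyz'])*1000,1)) for x in tip_of(n,t)[:3]])
    if n=='scene': cv2.imwrite('pics/i1.png',cv2.resize(im[90:220,240:400],None,fx=4.5,fy=4.5,interpolation=2)[:,:,::-1])
    c=[130,160,250,260] if n=='top' else None
    if c: cv2.imwrite('pics/i1t.png',cv2.resize(im[c[1]:c[3],c[0]:c[2]],None,fx=5,fy=5,interpolation=2)[:,:,::-1])
E
```

```text
slide [-0.018 -0.065  0.127] yaw 0.062 | tool y at 65.4 tips [0.4772 0.2459 0.1511] tilt -1.0 t 13.1 j [ 0.78  0.3  -0.31  0.   -0.96 -2.78]
top squeegee 0.87 z 0.1129 [ 362.1 -242.7] [ 30.8 177.1] 7.4
top squeegee 0.65 z 0.0637 [ 604.2 -394.3] [100.6  19. ] 77.0
top squeegee 0.64 z 0.1787 [475.9 247.9] [ 24.7 139.2] 64.7
top block 0.9 z 0.0786 [475.  242.8] [ 64.6 160. ] 65.1
top squeegee_grip [(0.91, array([ 607.1, -399.2,   50. ])), (0.78, array([474.1, 247.5, 162.8])), (0.71, array([ 366.4, -243. ,   93.2]))]
top squeegee [(0.81, array([472.7, 247.8,  94.7])), (0.73, array([ 361.4, -250.6,   -0. ])), (0.55, array([ 6.015e+02, -3.942e+02,  6.000e-01]))]
top block [(0.93, array([478.5, 243.2,   1.2]))]
top slot [(0.7, array([480.5, 248.8,  79.3])), (0.52, array([ 4.791e+02,  2.423e+02, -2.000e-01])), (0.49, array([474.8, 243.1,  93.2]))]
scene squeegee 0.97 z 0.0636 [ 604.6 -396.4] [97.1 19. ] 77.2
scene squeegee 0.9 z 0.1116 [ 363.3 -248.1] [ 34.9 179. ] 7.0
scene squeegee 0.88 z 0.1771 [480.5 243.1] [ 21.  131.5] 65.1
scene block 0.73 z 0.0776 [477.6 240.9] [ 69.4 159.7] 66.3
scene squeegee_grip [(0.72, array([479.8, 244.5, 157.5])), (0.72, array([ 607.1, -399.4,   51.5])), (0.6, array([ 360.1, -250.4,   93.9]))]
scene squeegee [(0.84, array([ 605.1, -396.7,    4.4])), (0.75, array([ 357.9, -247.6,    1.2])), (0.59, array([474.5, 246. ,  88.7]))]
scene block [(0.58, array([479.1, 242. ,  -1.3]))]
scene slot [(0.88, array([476.3, 244.9,  76.1]))]
```

View pics/i1.png

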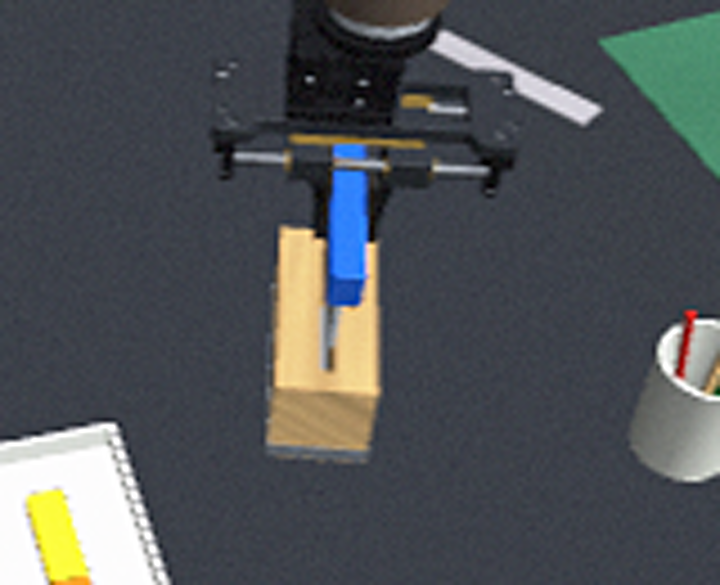

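```bash
python3 -c "
from h import *
plan(.4774,.2435,.142,65.4)"
```

```text
slide [-0.029 -0.052  0.219] yaw -0.004 | tool y at 65.4 tips [0.4772 0.2459 0.1507] tilt -1.0 t 13.8 j [ 0.78  0.3  -0.31  0.   -0.96 -2.78]
```

View pics/i1t.png

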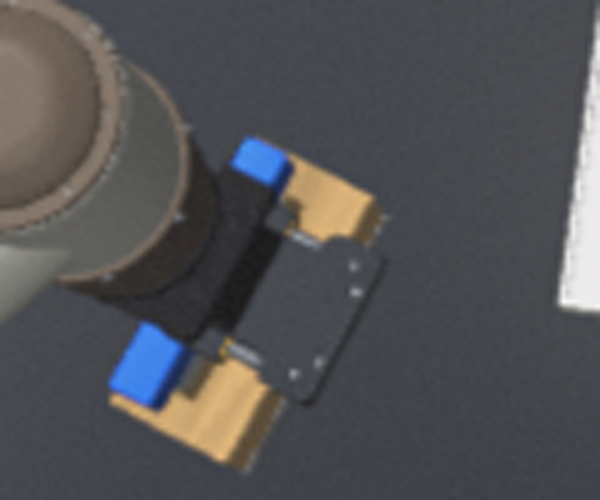

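The scene crop shows the blade just above the slot, shifted slightly to its right. The top crop shows the handle parallel to the block. I correct by 2 mm and lower slowly, watching the force.

Call:
move_arm:
  grip: [0.1,0.1,0.1,0.1,0.1]
  slide:
    - [-0.03,-0.05,0]
    - [-0.03,-0.05,0.1]
    - [-0.03,-0.05,0.2]
    - [-0.03,-0.05,0.3]
    - [-0.03,-0.05,0.35]
  yaw: [0,0,0,0,0]

```text
time_s: 14.3
eef_pos: [0.4773, 0.2435, 0.318]
tool_rot: [-0.0, 0.213, 0.977, -0.0]
contact_force: [-0.2, -0.2, -3.5]
grip_width: 0.0235
finger_force: 34.6
```

Call:
move_arm:
  grip: [0.1,0.1,0.1,0.1,0.1]
  slide:
    - [0,0,0.05]
    - [0,0,0.1]
    - [0,0,0.15]
    - [0,0,0.15]
    - [0,0,0.15]
  yaw: [0,0,0,0,0]

```text
time_s: 14.8
eef_pos: [0.4775, 0.2436, 0.3128]
tool_rot: [0.0, 0.213, 0.977, -0.0]
contact_force: [0.0, -0.2, -2.5]
grip_width: 0.0238
finger_force: 34.6
```

```bash
python3 -c "
from h import *
plan(.4774,.2435,.0815,65.4); print(state()['contact_force'],state()['ft_torque'])"
```

```text
slide [ 1.000e-03 -2.000e-03  1.232e+00] yaw -0.003 | tool y at 65.4 tips [0.4775 0.2436 0.1308] tilt -1.0 t 14.8 j [ 0.77  0.32 -0.34  0.   -0.91 -2.77]
[ 0.00965176 -0.18940219 -2.5250944 ] [-0.07118954 -0.08578179  0.02947907]
```

Call:
move_arm:
  grip: [0.1,0.1,0.1,0.1,0.1]
  slide:
    - [0,0,0.1]
    - [0,0,0.2]
    - [0,0,0.3]
    - [0,0,0.4]
    - [0,0,0.5]
  yaw: [0,0,0,0,0]

```text
time_s: 15.3
eef_pos: [0.4774, 0.2435, 0.2923]
tool_rot: [-0.0, 0.213, 0.977, -0.0]
contact_force: [0.4, -0.6, -2.4]
grip_width: 0.0237
finger_force: 34.6
```

Call:
move_arm:
  grip: [0.1,0.1,0.1,0.1,0.1]
  slide:
    - [0,0,0.1]
    - [0,0,0.2]
    - [0,0,0.3]
    - [0,0,0.4]
    - [0,0,0.5]
  yaw: [0,0,0,0,0]

```text
time_s: 15.8
eef_pos: [0.4775, 0.2436, 0.2725]
tool_rot: [0.0, 0.213, 0.977, 0.0]
contact_force: [-0.4, -0.2, -2.6]
grip_width: 0.0239
finger_force: 34.6
```

```bash
python3 -c "
from h import *
plan(.4774,.2435,.0808,65.4); print(state()['contact_force'],state()['ft_torque'])"
```

```text
slide [ 0.    -0.002  0.241] yaw -0.003 | tool y at 65.4 tips [0.4775 0.2436 0.0905] tilt -1.0 t 15.8 j [ 0.77  0.37 -0.39  0.   -0.81 -2.77]
[-0.36766636 -0.2322283  -2.6327603 ] [-0.07520246 -0.0127501   0.03011684]
```

Call:
move_arm:
  grip: [0.1,0.1,0.1,0.1,0.1]
  slide:
    - [0,0,0.05]
    - [0,0,0.1]
    - [0,0,0.15]
    - [0,0,0.2]
    - [0,0,0.22]
  yaw: [0,0,0,0,0]

```text
time_s: 16.3
eef_pos: [0.4774, 0.2435, 0.2638]
tool_rot: [-0.0, 0.213, 0.977, -0.0]
contact_force: [0.1, 0.8, -2.5]
grip_width: 0.0239
finger_force: 34.6
```

Call:
move_arm:
  grip: [0.1,0.1,0.1,0.1,0.1]
  slide:
    - [0,0,0.01]
    - [0,0,0.02]
    - [0,0,0.03]
    - [0,0,0.03]
    - [0,0,0.03]
  yaw: [0,0,0,0,0]

```text
time_s: 16.8
eef_pos: [0.4775, 0.2436, 0.2629]
tool_rot: [0.0, 0.213, 0.977, 0.0]
contact_force: [-0.5, -0.5, -1.3]
grip_width: 0.0237
finger_force: 34.6
```

Call:
move_arm:
  grip: [0.1,0.1,0.1,0.1,0.1]
  slide:
    - [0,0,0.01]
    - [0,0,0.02]
    - [0,0,0.02]
    - [0,0,0.02]
    - [0,0,0.02]
  yaw: [0,0,0,0,0]

```text
time_s: 17.3
eef_pos: [0.4774, 0.2436, 0.2629]
tool_rot: [0.0, 0.213, 0.977, 0.0]
contact_force: [-2.9, -1.3, 4.6]
grip_width: 0.0236
finger_force: 34.6
```

Call:
move_arm:
  grip: [0.5,0.5,0.5,0.5,0.5]
  slide:
    - [0,0,0]
    - [0,0,0]
    - [0,0,0]
    - [0,0,0]
    - [0,0,0]
  yaw: [0,0,0,0,0]

```text
time_s: 17.8
eef_pos: [0.4775, 0.2436, 0.2618]
tool_rot: [0.0, 0.213, 0.977, -0.0]
contact_force: [0.9, 0.5, -0.1]
grip_width: 0.0428
finger_force: 0.0
```

Call:
move_arm:
  grip: [0.6,0.6,0.6,0.6,0.6]
  slide:
    - [0,0,-0.2]
    - [0,0,-0.8]
    - [0,0,-1.6]
    - [0,0,-2.6]
    - [0,0,-3.6]
  yaw: [0,0,0,0,0]

```text
time_s: 18.3
eef_pos: [0.4772, 0.2433, 0.4079]
tool_rot: [0.0, 0.213, 0.977, -0.0]
contact_force: [-0.1, 0.3, -0.3]
grip_width: 0.0521
finger_force: 0.0
```

Call:
move_arm:
  grip: [0.6,0.6,0.6,0.6,0.6]
  slide:
    - [0,-1,0]
    - [0,-2,0]
    - [0,-3,0]
    - [0,-4,0]
    - [0,-4,0]
  yaw: [0,0,0,0,0]

```text
time_s: 18.8
eef_pos: [0.4083, 0.0948, 0.4066]
tool_rot: [-0.0, 0.215, 0.977, 0.0]
contact_force: [0.7, 0.6, 0.1]
grip_width: 0.0523
finger_force: 0.0
```

```bash
python3 - <<'E'
from h import *
for n in ('top','scene'):
    im,d,P=rects(n,['squeegee','marker','tray'])
    print(n,'slot?',[(round(x['score'],2),np.round(w(n,x['xyz'])*1000,1)) for x in tip_of(n,'squeegee')])
cv2.imwrite('pics/fin.png',cv2.resize(im[90:260,200:400],None,fx=3.5,fy=3.5)[:,:,::-1])
print(state()['qvel'],state()['contact_force'])
E
```

```text
top squeegee 0.92 z 0.0638 [ 603.8 -393.2] [98.7 19. ] 78.5
top squeegee 0.67 z 0.1085 [498.  235.6] [24.7 88.4] 64.6
top squeegee 0.65 z 0.1129 [ 362.  -243.5] [ 30.6 179.6] 7.4
top marker 0.68 z 0.0255 [586.6   8.4] [ 27.7 119.5] 85.2
top tray 0.85 z 0.0222 [580.6   5.3] [129.9 201.5] 84.7
top slot? [(0.66, array([ 3.598e+02, -2.480e+02, -3.000e-01])), (0.6, array([477.7, 246. ,  23.2])), (0.58, array([ 598.8, -393.9,    1.2])), (0.33, array([480.6, 248.2,  85.1]))]
scene squeegee 0.79 z 0.1118 [ 362.4 -248.2] [ 35.5 179. ] 7.4
scene squeegee 0.72 z 0.1076 [476.9 240.4] [ 22.2 138.4] 65.3
scene squeegee 0.56 z 0.064 [ 604.6 -396.3] [97.8 19.2] 78.7
scene marker 0.74 z 0.0252 [588.5   3.7] [ 27.5 117.1] 84.9
scene tray 0.82 z 0.0234 [579.6   1.6] [130.7 204. ] 84.7
scene slot? [(0.69, array([ 606.9, -397.7,    2.8])), (0.67, array([479.5, 244.5,  22.1])), (0.59, array([ 3.623e+02, -2.460e+02,  2.000e-01]))]
[-0.00097687 -0.00224344 -0.00480672  0.00059795  0.00135204  0.00010315] [ 0.12636766 -0.06815314 -0.07473807]
```

View pics/fin.png

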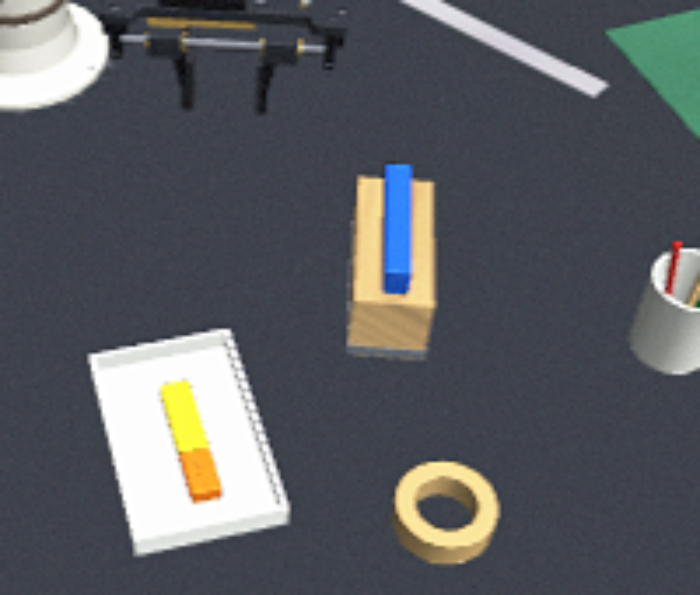

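The picture shows the handle flush on the block at (398,230), top at about 0.108 m against 0.105 expected plus the usual 3 mm bias. The marker lies in the tray at (190,440), and the gripper is clear of everything.

```bash
python3 -c "
from cell import job_done
print(job_done())"
```

```text
the job is handed in; nothing more can be done
None
```

The job is handed in at about 19 s of the 64 s allowed: the marker lies in the tray, the squeegee sits flush in the block's slot, and the arm is clear; no verdict was reported back.

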